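# Pack the relays and close the carton

## Task

Tip all five blue relays from the orange scoop into the open carton and stand the scoop upright on the bench again. Then fold the two short end flaps down flat, and after them the long lid over the top, pressing its edge until the catch snaps and it stays fully shut. Do not crush the carton, and leave the other things on the bench where they are.

Things in the scene. Friction and masses are not known exactly. Their poses are not given: they have to be found in the camera images.
- carton: cardboard carton fixed to the bench, outer size 160 (its x) x 200 (its y) x 90 mm high, walls and floor 5 mm, open at the top. Origin: centre of its underside; x points away from the lid's hinge towards the snap catch, y to the left flap.
- flap_left (a joint): angle of the left end flap: 0 = folded in, level across the mouth; 1.57 = upright; more = leaning outward (stops at 2.25). The flap is a panel 74 mm long, 140 mm wide, 4 mm thick, hinged along the carton's +y rim, axis at carton (0, +100, 92) mm. It stays where it is left (about 0.5 N at its edge moves it).
- flap_right (a joint): the same for the right end flap, hinged along the carton's -y rim, axis at carton (0, -100, 92) mm.
- lid (a joint): angle of the lid (long top flap): 0 = shut and snapped home, 1.57 = upright, more = leaning back. Panel 174 mm long, 200 mm wide, 4 mm thick, with a 24 mm down-turned lip at its free edge, hinged along the carton's -x rim, axis at carton (-80, 0, 97.5) mm; it lies over the end flaps. Its springy crease lifts it again unless it has snapped under the catch.
- catch_mid (a point): middle of the black sprung catch on the carton's +x wall, at carton (84, 0, 82) mm. A rib inside the lid's lip meets it at a lid angle of about 0.06 rad and must be pushed past it; that takes roughly 10 N down on the lid's edge.
- lid_edge (a point): middle of the black press mark on the lid's upper (outer) face, 150 mm from the hinge, above the catch when shut
- flap_left_edge (a point): middle of the left flap's free edge
- flap_right_edge (a point): middle of the right flap's free edge
- scoop: orange open-fronted parts scoop, 120 (x) x 80 (y) mm, side walls 36 mm high, open mouth at its +x end. Origin: centre of its underside, z up. Over it runs a level bar handle along x, 16 mm wide and 16 mm high, from x = -60 to +40 mm, centred 90 mm above the underside, carried by a post at the back.
- scoop_grip (a point): point in the bar handle's middle, 90 mm straight above the scoop's origin
- scoop_lip (a point): middle of the scoop's pouring lip, on its floor, 60 mm ahead of the origin
- relay0: blue relay block, 24 x 18 x 18 mm, 18 g; origin at the centre of its underside; starts loose in the scoop
- relay1: blue relay block, 24 x 18 x 18 mm, 18 g; origin at the centre of its underside; starts loose in the scoop
- relay2: blue relay block, 24 x 18 x 18 mm, 18 g; origin at the centre of its underside; starts loose in the scoop
- relay3: blue relay block, 24 x 18 x 18 mm, 18 g; origin at the centre of its underside; starts loose in the scoop
- relay4: blue relay block, 24 x 18 x 18 mm, 18 g; origin at the centre of its underside; starts loose in the scoop
- meter: yellow multimeter, 150 x 75 x 40 mm, lying flat; a bystander to leave alone; origin at the centre of its underside
- flux: flux bottle, 44 mm across, 110 mm tall, red cap; a bystander to leave alone; origin at the centre of its underside
- spool: steel solder spool, 60 mm across, 46 mm tall; a bystander to leave alone; origin at the centre of its underside
- driver: screwdriver lying down; a bystander to leave alone; origin at the centre of its underside (tools: as they lie)
- board: blue circuit board with chips, 100 x 150 mm, 11 mm high; a bystander to leave alone; origin at the centre of its underside
- brush: cleaning brush lying down; a bystander to leave alone; origin at the centre of its underside (tools: as they lie)
There are look-alikes about, which are no part of the job. Of the things that look like the scoop, the largest one is meant.

How it is judged:
By the outcome, as a careful person would: the job done as asked, in the order asked, and still so for the second after the job is handed in, with the robot touching nothing.
It also fails if it takes over 72 s, if anything falls off the work surface, if the arm or the gripper's body presses on something with over 40 N, if the wrist force passes 120 N, or if a joint passes its speed limit or range.

## Robot

A 7-joint arm with a two-finger parallel gripper is mounted at the origin on the work surface. World frame = base frame: x ahead of the robot, y to its left, z up, the work surface at z = 0. Lengths are in m, angles in rad, forces in N, time in s.
With the tool pointing down it reaches from about 0.4 to 0.9 m from the base axis. Payload 5.6 kg.
Tool frame: the origin (TCP) lies midway between the tips of the shut fingers; the grasp point (between the pads) lies 19 mm behind it; z points along the fingers, y is the line along which they close (so a half turn about z gives the same grasp; the last joint's range is limited). The gripper opens to 92 mm and grips with 3 to 60 N. Pads are 20 mm wide; open, the fingers measure 128 mm over their backs; the gripper's body (75 mm by 189 mm) begins 69 mm behind the grasp point.
Start: joints at [1.295, 0.468, -0.012, 1.603, 0.006, 1.071, -0.056], TCP at [0.15, -0.632, 0.215] pointing down, gripper open.
Joint ranges: [-2.53, 2.53], [-0.31, 2.02], [-1.57, 1.55], [0.28, 2.44], [-1.29, 4.43], [0.15, 1.84], [-2.92, 2.92]. Speed limits (rad/s): [2.57, 2.57, 3.14, 3.14, 3.14, 3.14, 3.14].

## Interface

Orientations are given as a 3x3 rotation matrix whose columns are the frame's x, y, z axes.
In Python, from station import env, effector, solver, viewer, workorder, search_frame, tip_of gives the robot as it stands. Calls block until the motion is done:
- env.reach(position, orientation): joint-space move of the TCP to a pose.
- env.movel(position, frame=None, rate=0.15): straight line of the TCP; frame=None keeps the orientation; rate is the mean speed in m/s.
- env.goto_joints(angles): joint-space move.
- effector.release() and effector.grasp(squeeze=None): open the fingers fully, or close them until they stop; squeeze is the grip in N (None keeps the last).
- env.pause(seconds).
- solver.inverse_kinematics(position, orientation): joint angles nearest the present ones, or None.
- env.sense(): the state.
- viewer.read_camera(name): name is "scene" or "top" or "wrist"; returns (picture, depth): 384x512x3 uint8, red, green, blue; 384x512 float32, m along the optical axis (not along the pixel's ray), 0 where there is no reading.
- viewer.camera_info(name): a dict with "intrinsics" (3x3 intrinsics, pixels), "eye" and "rotation" of the camera in the world; the wrist camera has in their place "T_tool_cam" (4x4, takes a point from camera to tool coordinates, whose origin is the TCP and whose axes are the flange's). Camera axes: x right, y up, looking along -z (the intrinsics and any distortion apply to the point x, -y, -z); pixel columns grow to the right and rows downward; lengths in m; the calibration is good to about 2 mm. A picture is of the moment at which its call begins: read the wrist's pose just before it. camera_info takes no time and is no camera call.
A pose or a line that the arm cannot do raises env.PlanningError and nothing moves.
- workorder.finish_job(): hands the job in; it is judged then, once.
Trained networks look in the newest picture that a camera, given by its name, has taken for a name from the list of things; names that differ only in an ending like _2 or _b are one class to them, and where a whole thing is asked for, a point or a joint stands for the part that bears it (a point fixed in the world has none). Each returns a list of dicts, best first, with "score" (0 to 1); they miss things now and then, are a little off and sometimes report something else, mostly with a low value. They report only what shows in the picture. A call takes as long as a camera call. They do not tell look-alikes from the thing itself.
- search_frame(camera, name): "at" ([x, y, z] in m, in world coordinates, good to about 4 mm: the middle of the surface that is visible of it).
- tip_of(camera, name): "at" ([x, y, z] in m, in world coordinates, good to about 4 mm: a listed point, or the origin of a listed thing).
The state is a dict: "t": time; "joint_positions": joint angles; "joint_velocities": joint speeds; "tau": joint torques, N m; "ee_pos": TCP position; "tcp_rot": TCP orientation; "wrist_force": force on the tool from outside, world axes, zero at the start; "moment": the same for the moment, N m; "gripper_width": finger opening in m; "grasp_force": force on a finger pad.
Only numpy, scipy, OpenCV 4.12 (cv2) and the standard library are available. Lean on these libraries where they do the work, as an engineer would, in place of code of your own. Each camera call takes 0.05 s, during which the arm holds its last target. There are 200 camera calls.

## Working session

There is one attempt and no reset: what is moved stays moved. The work goes in short steps, each a Python script; the robot and the scene stay as the last script left them, time stands still between calls to the robot, and variables do not carry over. Pictures are saved under pics/ and viewed, at most 10 in all, crops included, and the job is handed in when it is done.

```bash
ls; mkdir -p pics
cat > h.py <<'E'
import numpy as np, cv2
from station import env, effector, solver, viewer, workorder, search_frame, tip_of
def pic(cam,name,crop=None,scale=1):
    p,d=viewer.read_camera(cam)
    q=p if crop is None else p[crop[1]:crop[3],crop[0]:crop[2]]
    if scale!=1:q=cv2.resize(q,None,fx=scale,fy=scale,interpolation=cv2.INTER_CUBIC)
    cv2.imwrite('pics/'+name+'.png',q[:,:,::-1]); return p,d
def cloud(cam,d):
    i=viewer.camera_info(cam);K=i['intrinsics'];v,u=np.mgrid[0:d.shape[0],0:d.shape[1]]
    P=np.stack([(u-K[0,2])*d/K[0,0],-(v-K[1,2])*d/K[1,1],-d],-1)
    return P@np.array(i['rotation']).T+np.array(i['eye'])
def px(cam,X):
    i=viewer.camera_info(cam);K=i['intrinsics'];c=(np.array(X)-i['eye'])@np.array(i['rotation'])
    return [round(float(K[0,2]+K[0,0]*c[0]/-c[2])),round(float(K[1,2]-K[1,1]*c[1]/-c[2]))]
E
python3 - <<'E'
from h import *
np.set_printoptions(precision=3,suppress=True)
a,_=viewer.read_camera('scene');b,d=viewer.read_camera('top')
cv2.imwrite('pics/s0.png',a[:,:,::-1]);cv2.imwrite('pics/t0.png',b[:,:,::-1])
print(viewer.camera_info('top'));print(viewer.camera_info('scene').keys())
for c in ('top','scene'):
  for n in ['scoop','scoop_grip','scoop_lip','carton','catch_mid','lid_edge','flap_left_edge','flap_right_edge','relay0']:
    for r in tip_of(c,n)[:6]: print(c,n,np.array(r['at']),round(r['score'],2),px(c,r['at']))
print(env.sense()['t'])
E
```

```text
pics
{'intrinsics': array([[359.386,   0.   , 256.426],
       [  0.   , 359.386, 192.622],
       [  0.   ,   0.   ,   1.   ]]), 'eye': array([ 0.274, -0.058,  1.181]), 'rotation': array([[ 0.018,  0.982, -0.189],
       [-1.   ,  0.017, -0.01 ],
       [-0.006,  0.19 ,  0.982]])}
dict_keys(['intrinsics', 'eye', 'rotation'])
top scoop [ 0.462 -0.329  0.002] 0.91 [341, 206]
top scoop [ 0.435 -0.475  0.001] 0.77 [386, 215]
top scoop [ 0.291 -0.401 -0.003] 0.61 [365, 259]
top scoop [0.619 0.132 0.158] 0.22 [197, 143]
top scoop_grip [ 0.439 -0.472  0.061] 0.89 [392, 211]
top scoop_grip [ 0.463 -0.33   0.087] 0.82 [348, 201]
top scoop_grip [ 0.296 -0.398  0.064] 0.65 [370, 257]
top scoop_grip [ 0.492 -0.341  0.002] 0.59 [345, 197]
top scoop_lip [ 0.392 -0.488  0.004] 0.91 [391, 228]
top scoop_lip [ 0.516 -0.356  0.004] 0.83 [349, 190]
top scoop_lip [ 0.257 -0.378  0.002] 0.78 [358, 269]
top carton [ 0.6 -0.  -0. ] 0.79 [243, 164]
top carton [ 0.463 -0.331  0.001] 0.52 [342, 205]
top catch_mid [ 0.675 -0.016  0.081] 0.61 [248, 135]
top lid_edge [0.488 0.014 0.242] 0.65 [233, 180]
top flap
[... 857 characters left out ...]
on [ 0.592 -0.005 -0.002] 0.75 [296, 215]
scene catch_mid [ 0.67  -0.015  0.082] 0.74 [323, 201]
scene lid_edge [0.486 0.018 0.245] 0.91 [268, 121]
scene flap_left_edge [0.621 0.133 0.158] 0.84 [332, 146]
scene flap_left_edge [ 0.462 -0.328  0.086] 0.3 [175, 242]
scene flap_right_edge [ 0.578 -0.126  0.159] 0.93 [269, 186]
scene flap_right_edge [ 0.464 -0.331  0.09 ] 0.3 [174, 242]
scene relay0 [ 0.668 -0.272  0.001] 0.75 [268, 291]
scene relay0 [ 0.466 -0.312  0.001] 0.63 [186, 265]
scene relay0 [ 0.488 -0.344  0.006] 0.57 [184, 276]
scene relay0 [ 0.444 -0.295  0.   ] 0.51 [185, 257]
scene relay0 [ 0.454 -0.349  0.009] 0.46 [171, 270]
scene relay0 [ 0.426 -0.332  0.003] 0.38 [168, 263]
1.0
```

Run:
```python
import cv2
t=cv2.imread('pics/t0.png');c=t[170:290,300:420];cv2.imwrite('pics/c0.png',cv2.resize(c,None,fx=4,fy=4,interpolation=cv2.INTER_CUBIC))
```

```text
(no output)
```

View pics/t0.png

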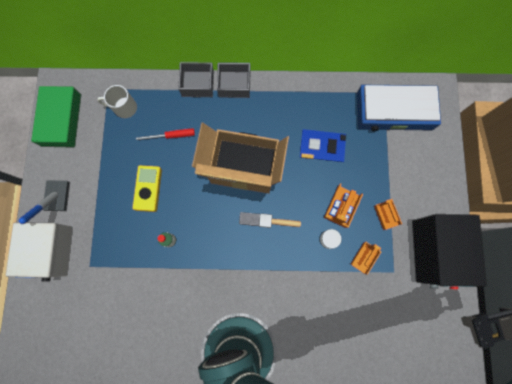

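View pics/s0.png

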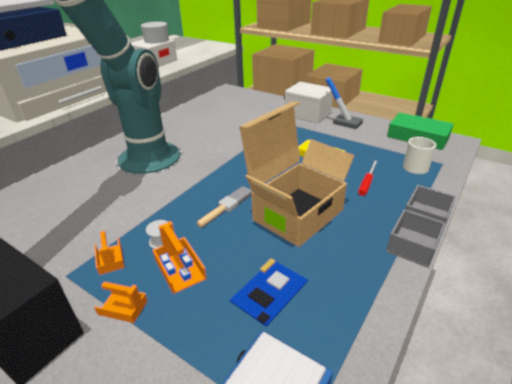

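View pics/c0.png

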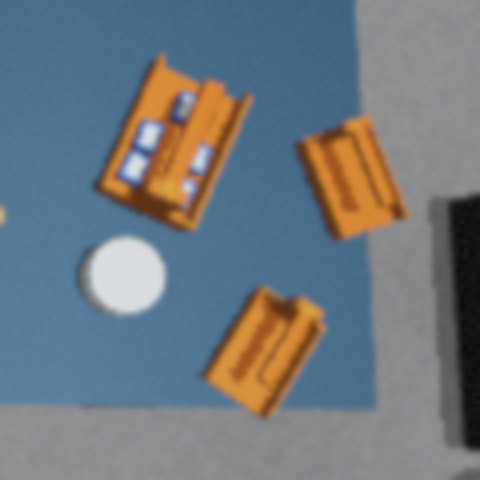

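The top view (t0) shows three orange scoops: the large one holding the relays at (341,206), and two smaller empty ones at (386,215) and (365,259). The crop confirms the one at (341,206) is the largest and is the right one. The carton is at (243,160) with its lid towards the robot and both flaps leaning out. The scene view (s0) agrees, with the scoop at (181,269) and the carton at (296,200). Next I'll check the reach of the pouring poses.

```bash
cat >> h.py <<'E'
from scipy.spatial.transform import Rotation as Ro
CO=np.array([0.596,-0.002,0]); CY=np.radians(-9.4)          # carton
SO=np.array([0.462,-0.328,0]); SY=np.radians(-27.3)         # scoop
def C(x,y,z): return CO+Ro.from_euler('z',CY).apply([x,y,z])
def tool(yaw,pitch,s): return Ro.from_euler('ZY',[yaw,pitch]).as_matrix()@np.diag([-s,s,-1.])
def tcp(grip,R): return np.array(grip)+0.019*R[:,2]
def grip_for_lip(lip,yaw,pitch): return np.array(lip)-Ro.from_euler('ZY',[yaw,pitch]).apply([.06,0,-.09])
np.set_printoptions(precision=3,suppress=True)
E
python3 - <<'E'
from h import *
for s in (1,-1):
  R=tool(SY,0,s); q=solver.inverse_kinematics(tcp(SO+[0,0,.09],R),R); print('grasp',s,q)
  for name,yaw,lip in (('+y',CY+np.pi/2,C(.02,-.03,.1)),('-y',CY-np.pi/2,C(.02,.03,.1))):
   for dy in (-.3,0,.3):
    for p in (0,.6,1.05,1.25):
      R=tool(yaw+dy,p,s); q=solver.inverse_kinematics(tcp(grip_for_lip(lip,yaw+dy,p),R),R); print(s,name,dy,p,q)
E
```

```text
grasp 1 [ 0.986  0.596 -0.556  1.884  0.433  0.783  1.29 ]
1 +y -0.3 0 [ 0.946  0.871 -1.326  1.739  0.888  1.276  2.08 ]
1 +y -0.3 0.6 [ 0.415  0.945 -1.112  1.479  1.045  1.836  1.875]
1 +y -0.3 1.05 [-0.355  0.905 -0.012  1.29   0.654  1.803  2.166]
1 +y -0.3 1.25 [-0.625  1.074  0.433  1.208  0.484  1.822  2.348]
1 +y 0 0 [-0.748  0.857  1.344  1.802 -0.888  1.25  -2.452]
1 +y 0 0.6 [ 0.427  0.876 -1.11   1.606  1.131  1.722  2.08 ]
1 +y 0 1.05 [-0.154  0.851 -0.454  1.499  1.011  1.796  2.08 ]
1 +y 0 1.25 [-0.485  0.918 -0.012  1.454  0.875  1.754  2.161]
1 +y 0.3 0 [-0.728  0.888  1.342  1.757 -0.91   1.277 -2.159]
1 +y 0.3 0.6 [ 0.541  0.962 -1.328  1.734  1.351  1.755  2.23 ]
1 +y 0.3 1.05 [-0.037  0.805 -0.674  1.726  1.249  1.737  2.082]
1 +y 0.3 1.25 [-0.253  0.864 -0.454  1.699  1.236  1.796  2.025]
1 -y -0.3 0 [ 0.338  0.646 -0.746  1.599  0.479  1.088 -0.998]
1 -y -0.3 0.6 [ 0.682  0.504 -0.64   1.866 -0.43   0.697 -0.019]
1 -y -0.3 1.05 [ 1.059  0.756 -0.818  1.941 -0.825  0.748  0.605]
1 -y -0.3 1.25 [ 1.13   0.901 -0.81   1.937 -0.929  0.845  0.817]
1 -y 0 0 [ 0.362 
[... 1398 characters left out ...]
0.6 [ 0.216  0.412 -0.042  1.897 -0.803  0.824 -2.868]
-1 -y -0.3 1.05 [ 0.431  0.57   0.007  1.982 -1.285  1.133 -2.232]
-1 -y -0.3 1.25 [ 0.711  0.716 -0.245  1.964 -1.282  1.176 -2.1  ]
-1 -y 0 0 [ 0.607  0.946 -1.33   1.625  0.941  1.344  2.112]
-1 -y 0 0.6 [ 0.237  0.492 -0.057  1.767 -0.69   1.02  -2.707]
-1 -y 0 1.05 [ 0.379  0.683  0.054  1.749 -1.066  1.357 -2.263]
-1 -y 0 1.25 [ 0.668  0.828 -0.259  1.697 -1.     1.364 -2.243]
-1 -y 0.3 0 [-1.026  0.874  1.343  1.777 -0.901  1.265 -2.445]
-1 -y 0.3 0.6 [ 0.238  0.573 -0.082  1.631 -0.568  1.199 -2.559]
-1 -y 0.3 1.05 [ 0.332  0.8    0.054  1.509 -0.891  1.567 -2.259]
-1 -y 0.3 1.25 [ 0.4    0.924  0.028  1.439 -0.965  1.71  -2.208]
```

Run:
```python
from h import *
R=tool(SY,0,1)
env.reach(tcp(SO+[0,0,.19],R),R); print(env.sense()['t'])
pic('wrist','w1')
for n in ('scoop_grip','scoop','scoop_lip'):
  for r in tip_of('wrist',n)[:2]: print(n,np.array(r['at']),r['score'])
s=env.sense();print(s['t'],s['ee_pos'])
```

```text
2.6083
scoop_grip [ 0.461 -0.332  0.093] 0.97
scoop_grip [ 0.435 -0.476  0.066] 0.9
scoop [ 0.458 -0.33  -0.006] 0.88
scoop [ 0.294 -0.4    0.001] 0.88
scoop_lip [ 0.258 -0.371  0.006] 0.91
scoop_lip [ 0.394 -0.493  0.004] 0.87
2.8083 [ 0.462 -0.329  0.171]
```

View pics/w1.png

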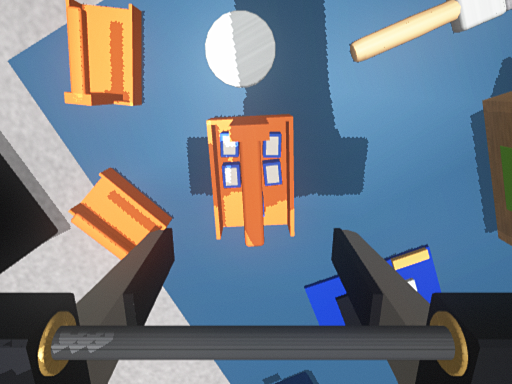

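The wrist view shows the chosen scoop centred between the fingers, with the bar at (250,180) running along the image's vertical. Four relays show and the fifth is hidden under the bar. Grasping now.

Run:
```python
from h import *
R=tool(SY,0,1)
env.movel(tcp([.4615,-.3295,.09],R),R,0.15)
effector.grasp(60); s=env.sense(); print(s['t'],s['gripper_width'],s['grasp_force'],s['wrist_force'])
env.movel(tcp([.4615,-.3295,.30],R),R,0.2); s=env.sense(); print(s['t'],s['gripper_width'],s['wrist_force'],s['moment'])
yaw=CY-np.pi/2; R2=tool(yaw,0,1)
for p in (C(.03,-.25,.32),C(.03,.09,.31)):
  print(solver.inverse_kinematics(tcp(p,R2),R2))
env.reach(tcp(C(.03,-.25,.32),R2),R2); s=env.sense(); print(s['t'],s['joint_positions'])
p,d=pic('wrist','w2')
r=tip_of('wrist','scoop_lip')[:1]; print(r)
g=s['ee_pos']-.019*s['tcp_rot'][:,2]; print('expected lip',g+Ro.from_euler('z',yaw).apply([.06,0,-.09]))
```

```text
4.7583 0.015320297475417733 59.76556062698364 [ 0.045 -1.278 -0.172]
5.9583 0.015355241350231991 [-0.091  0.111 -3.527] [-0.023 -0.167  0.023]
[ 0.676  0.42  -0.44   1.514  0.184  1.248  0.047]
[ 0.233  0.471 -0.585  1.499  0.267  1.252 -0.55 ]
7.2333 [ 0.676  0.421 -0.439  1.515  0.185  1.249  0.048]
[{'at': [0.3934, -0.4941, 0.0026], 'score': 0.76}]
expected lip [ 0.574 -0.313  0.229]
```

View pics/w2.png

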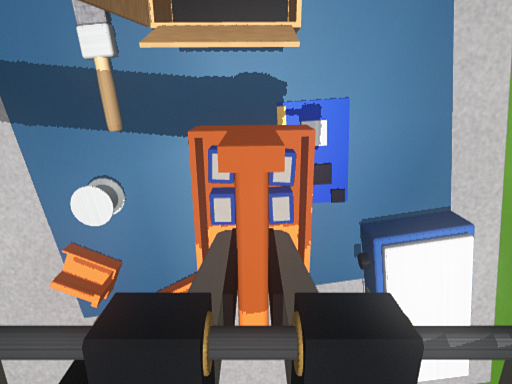

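The scoop is held firm and level at (250,230), and the relays are still at its back. Now I'll carry it over the left side of the carton and pour.

Run:
```python
from h import *
yaw=CY-np.pi/2; R=tool(yaw,0,1)
def pose(p,y,z,x=.025):
    R=tool(yaw,p,1); return tcp(grip_for_lip(C(x,y,z),yaw,p),R),R
P,_=pose(0,.03,.21); env.movel(P,R,0.22)
for p,y,z in ((.3,.03,.16),(.6,.03,.115),(.9,.03,.10),(1.1,.03,.10)):
    P,R=pose(p,y,z)
    try: env.movel(P,R,0.1)
    except env.PlanningError as e: print('plan',p,e); env.reach(P,R)
    s=env.sense(); print(p,s['t'],s['wrist_force'],s['gripper_width'])
env.pause(.3); s=env.sense(); print(s['t'],s['wrist_force'],s['moment'])
a,_=pic('top','t3',(150,70,350,220),3.9)
```

```text
0.3 9.6083 [-0.1   -0.062 -2.791] 0.015553972926143127
0.6 10.225 [ 0.943 -0.15  -2.103] 0.015324004131224388
0.9 10.7 [ 0.281  0.5   -1.555] 0.015565408172192676
1.1 11.05 [ 0.08   0.1   -1.547] 0.01568927148233471
11.35 [ 0.67   0.003 -2.432] [-1.355  0.159  0.028]
```

View pics/t3.png

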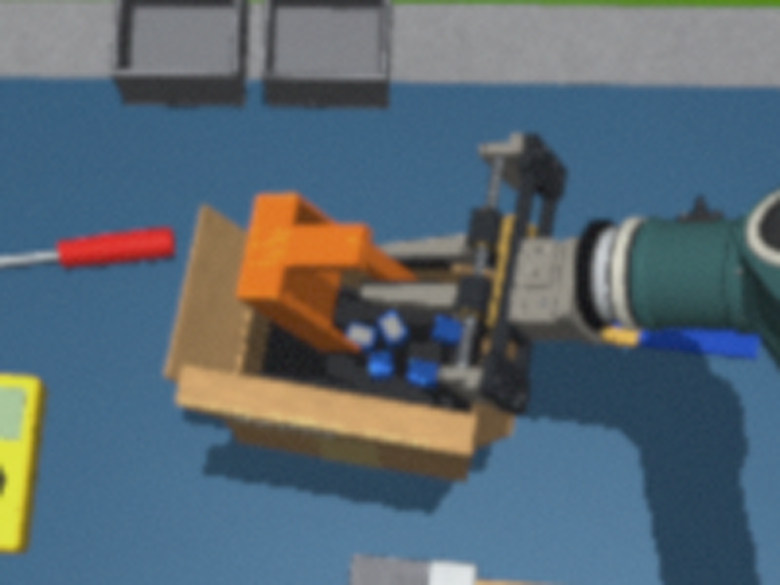

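Five blue relays show in the carton at (362,333), (392,325), (446,328), (380,363) and (422,372), and the wrist load fell by about 1 N. I'll give a small extra tip, back out and check.

Run:
```python
from h import *
yaw=CY-np.pi/2
def go(p,y,z,v=.15,x=.025):
    R=tool(yaw,p,1); P=tcp(grip_for_lip(C(x,y,z),yaw,p),R)
    try: env.movel(P,R,v)
    except env.PlanningError as e: print('plan',p,e); env.reach(P,R)
go(1.2,.03,.12); env.pause(.2)
go(.9,.03,.13,.25); go(.4,.03,.17,.25); go(0,.04,.22,.25)
R=tool(yaw,0,1)
env.movel(tcp(C(.03,-.25,.32),R),R,0.35)
s=env.sense(); print(s['t'],s['wrist_force'],s['moment'],s['gripper_width'])
pic('wrist','w4'); pic('top','t4',(150,70,350,220),3.9)
pts=[np.array(r['at']) for r in search_frame('top','relay0')]; print(pts)
a=cv2.imread('pics/w4.png');b=cv2.resize(cv2.imread('pics/t4.png')[150:450,100:560],(460,300))
o=np.zeros((384,800,3),np.uint8);o[:,:340]=a[:,90:430];o[:300,340:]=b;cv2.imwrite('pics/m4.png',o)
```

```text
14.6667 [ 0.52   0.491 -2.091] [-0.006 -0.033 -0.005] 0.015483991445568187
[array([ 0.631, -0.026,  0.026]), array([ 0.594, -0.044,  0.024])]
```

View pics/m4.png

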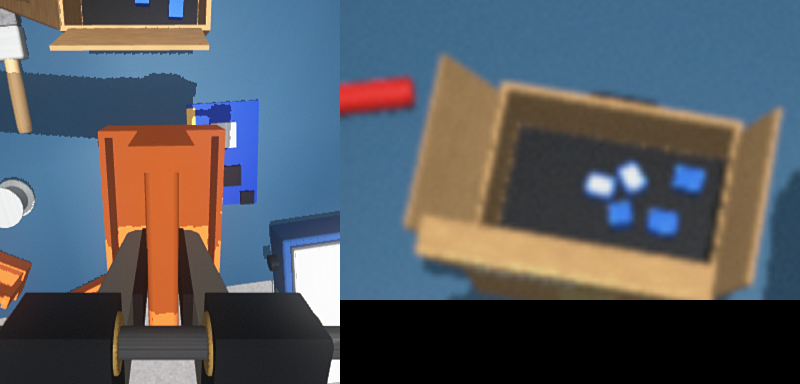

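All five relays are in the carton: in the right half of the picture they sit at (600,184), (632,177), (688,178), (620,212) and (662,220). The scoop is empty, but it looks slightly pitched in the grip compared with before. I'll measure that from the depth image.

Run:
```python
from h import *
s=env.sense(); p,d=viewer.read_camera('wrist'); i=viewer.camera_info('wrist');K=i['intrinsics'];T=np.array(i['T_tool_cam'])
v,u=np.mgrid[0:384,0:512]
P=np.stack([(u-K[0,2])*d/K[0,0],-(v-K[1,2])*d/K[1,1],-d],-1)@T[:3,:3].T+T[:3,3]
G=P@s['tcp_rot'].T+s['ee_pos']          # world
g=s['ee_pos']-.019*s['tcp_rot'][:,2]
S=(G-g)@Ro.from_euler('z',CY-np.pi/2).as_matrix()  # scoop-aligned, origin at grip
hsv=cv2.cvtColor(p,cv2.COLOR_RGB2HSV); m=(hsv[...,0]<16)&(hsv[...,1]>150)&(d>0)&(np.linalg.norm(S,axis=-1)<.2)
Q=S[m]; print(len(Q),Q.min(0),Q.max(0))
for c in range(135,300,15):
  print(c,[S[c,k].round(3).tolist() if m[c,k] else None for k in (215,225,250,285,300)])
```

```text
15993 [-0.062 -0.04  -0.089] [0.038 0.042 0.038]
135 [[-0.058, -0.022, -0.053], [-0.061, -0.014, -0.033], [-0.061, -0.0, -0.03], [-0.059, 0.021, -0.053], [-0.059, 0.031, -0.054]]
150 [[-0.044, -0.026, -0.085], [-0.06, -0.011, 0.009], [-0.06, -0.0, 0.009], [-0.044, 0.025, -0.085], [-0.044, 0.036, -0.085]]
165 [[-0.032, -0.027, -0.086], [-0.053, -0.011, 0.009], [-0.053, -0.0, 0.008], None, [-0.032, 0.037, -0.086]]
180 [[-0.021, -0.027, -0.085], [-0.021, -0.02, -0.086], [-0.046, 0.0, 0.008], [-0.021, 0.026, -0.086], [-0.021, 0.037, -0.084]]
195 [[-0.009, -0.027, -0.084], [-0.009, -0.02, -0.084], [-0.039, 0.0, 0.009], [-0.009, 0.026, -0.085], [-0.01, 0.037, -0.081]]
210 [[0.003, -0.028, -0.085], [0.004, -0.02, -0.086], [-0.031, 0.0, 0.008], [0.003, 0.027, -0.086], [0.001, 0.037, -0.079]]
225 [[0.017, -0.028, -0.087], [0.016, -0.02, -0.085], [-0.023, 0.0, 0.008], [0.016, 0.027, -0.085], [0.012, 0.037, -0.076]]
240 [None, None, [-0.016, 0.0, 0.008], None, [0.023, 0.038, -0.074]]
255 [None, None, [-0.007, 0.0, 0.008], None, [0.035, 0.038, -0.071]]
270 [None, None, [0.001, 0.0, 0.009], None, None]
285 [None, None, [0.01, 0.0, 0.008], None, None]
```

The scoop floor is level to within 1 mm, 90 mm below the grip, so there was no slip. Putting it back where it stood.

Run:
```python
from h import *
R=tool(SY,0,1)
env.reach(tcp([.4615,-.3295,.20],R),R)
env.movel(tcp([.4615,-.3295,.10],R),R,.2)
env.movel(tcp([.4615,-.3295,.0905],R),R,.04); s=env.sense(); print(s['t'],s['wrist_force'])
effector.release(); env.pause(.1)
env.movel(tcp([.4615,-.3295,.20],R),R,.3)
effector.grasp(10); s=env.sense(); print(s['t'],s['gripper_width'],s['wrist_force'])
for n in ('scoop','scoop_grip'): print([(np.array(r['at']),r['score']) for r in tip_of('wrist',n)[:2]])
# plan checks for flaps/lid; tool y along carton x
for k in (1,-1):
  Rf=Ro.from_euler('z',CY+k*np.pi/2).as_matrix()@np.diag([1,-1,-1.])
  Rl=Ro.from_euler('z',CY+(0 if k>0 else np.pi)).as_matrix()@np.diag([1,-1,-1.])
  for q in ((.02,-.19,.25),(.02,-.19,.13),(.02,-.05,.1),(.02,.19,.13),(.02,.05,.1)): print(k,'flap',q,solver.inverse_kinematics(C(*q),Rf))
  for q in ((-.17,0,.3),(-.17,0,.2),(0,0,.24),(.07,0,.1)): print(k,'lid',q,solver.inverse_kinematics(C(*q),Rl))
```

```text
17.1083 [-0.416  0.13  -2.463]
20.25 0.0002894512996933777 [ 0.299 -0.256 -0.213]
[(array([ 0.584, -0.251,  0.221]), 0.93), (array([ 0.434, -0.475, -0.004]), 0.69)]
[(array([ 0.294, -0.397,  0.06 ]), 0.95), (array([ 0.586, -0.254,  0.324]), 0.61)]
1 flap (0.02, -0.19, 0.25) [ 0.592  0.42  -0.436  1.632  0.192  1.132 -0.057]
1 flap (0.02, -0.19, 0.13) [ 0.543  0.541 -0.374  1.74   0.241  0.906 -0.097]
1 flap (0.02, -0.05, 0.1) [ 0.322  0.575 -0.385  1.771  0.275  0.849 -0.354]
1 flap (0.02, 0.19, 0.13) [-0.017  0.643 -0.447  1.588  0.316  0.983 -0.727]
1 flap (0.02, 0.05, 0.1) [ 0.17   0.6   -0.401  1.731  0.293  0.87  -0.522]
1 lid (-0.17, 0, 0.3) [ 0.447  0.032 -0.588  1.973  0.02   1.142 -1.883]
1 lid (-0.17, 0, 0.2) [ 0.284  0.144 -0.453  2.106  0.08   0.907 -1.949]
1 lid (0, 0, 0.24) [ 0.135  0.369 -0.24   1.701  0.097  1.083 -1.87 ]
1 lid (0.07, 0, 0.1) [ 0.009  0.617 -0.055  1.644  0.041  0.881 -1.797]
-1 flap (0.02, -0.19, 0.25) [ 1.005  0.642 -1.102  1.605  0.594  1.268  2.777]
-1 flap (0.02, -0.19, 0.13) [ 0.955  0.764 -1.014  1.713  0.726  1.088  2.682]
-1 flap (0.02, -0.05, 0.1) [ 0.713  0.789 -0.985  1.746  0.757  1.037  2.427]
-1 flap (0.02, 0.19, 0.13) [ 0.258  0.799 -0.91   1.568  0.68   1.117  2.164]
-1 flap (0.02, 0.05, 0.1) [ 0.526  0.797 -0.958  1.707  0.744  1.044  2.288]
-1 lid (-0.17, 0, 0.3) [ 0.881  0.082 -1.04   1.955  0.078  1.146  1.216]
-1 lid (-0.17, 0, 0.2) [ 0.744  0.243 -0.974  2.084  0.249  0.935  1.041]
-1 lid (0, 0, 0.24) [ 0.557  0.492 -0.825  1.674  0.39   1.149  1.035]
-1 lid (0.07, 0, 0.1) [ 0.435  0.738 -0.69   1.612  0.538  0.989  0.977]
```

```bash
cat >> h.py <<'E'
RF=Ro.from_euler('z',CY+np.pi/2).as_matrix()@np.diag([1,-1,-1.])
RL=Ro.from_euler('z',CY).as_matrix()@np.diag([1,-1,-1.])
def press(f,x,y,z0,z1,lim,step=.002,v=.04):
    for z in np.arange(z0,z1-1e-6,-step):
        env.movel(C(x,y,z),f,v); F=env.sense()['wrist_force'][2]
        if F>lim: break
    return z,F
E
python3 - <<'E'
from h import *
x=.03
viewer.read_camera('top'); print([(np.array(r['at']),r['score']) for r in tip_of('top','scoop')[:3]])
for sg in (-1,1):
    Y=lambda u: sg*(.1-u)
    if sg<0: env.reach(C(x,Y(-.085),.25),RF)
    else: env.movel(C(x,Y(-.085),.25),RF,.35)
    env.movel(C(x,Y(-.085),.13),RF,.25)
    env.movel(C(x,Y(0),.13),RF,.12); print(sg,env.sense()['wrist_force'])
    env.movel(C(x,Y(.04),.128),RF,.12); print(sg,env.sense()['wrist_force'])
    env.movel(C(x,Y(.047),.102),RF,.1)
    print(press(RF,x,Y(.047),.098,.090,2.5),env.sense()['t'])
    env.movel(C(x,Y(.047),.25),RF,.35)
p,d=pic('top','t5',(150,70,350,220),3.9); P=cloud('top',d)
Rz=Ro.from_euler('z',CY).as_matrix()
Q=(P-CO)@Rz; 
for yy in (-.09,-.06,-.035,.035,.06,.09):
  m=(abs(Q[...,1]-yy)<.006)&(abs(Q[...,0]-.0)<.03)&(Q[...,2]<.2); print(yy,m.sum(),np.median(Q[m][:,2]) if m.any() else None)
E
```

```text
[(array([ 0.291, -0.4  , -0.007]), 0.96), (array([ 0.463, -0.332,  0.004]), 0.57), (array([ 0.433, -0.478, -0.001]), 0.57)]
-1 [-0.768 -0.441  0.25 ]
-1 [-0.531 -0.21  -0.439]
(np.float64(0.094), np.float64(2.7000319878095818)) 24.8917
1 [0.305 0.42  0.441]
1 [0.857 0.021 0.358]
(np.float64(0.094), np.float64(4.151479560475503)) 29.4583
-0.09 57 0.09407415810810682
-0.06 1 0.0935081705958527
-0.035 0 None
0.035 0 None
0.06 0 None
0.09 0 None
```

View pics/t5.png

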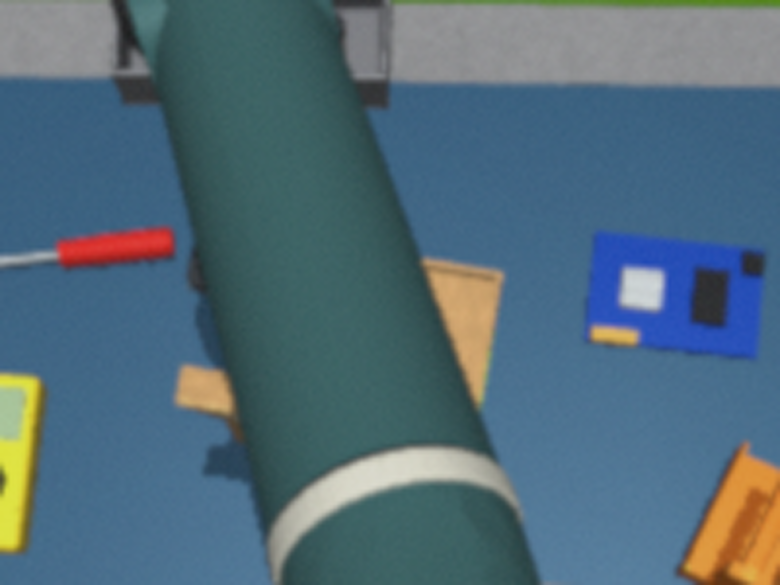

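The right flap lies flat at (460,310), with its top at 94 mm, and the scoop is back in place. The arm hides the left flap, so I'll check it on the way to the lid.

Run:
```python
from h import *
env.movel(C(.03,.053,.38),RF,.35)
env.reach(C(-.15,0,.38),RL)
p,d=pic('top','t6',(150,70,350,220),3.9); P=cloud('top',d); Q=(P-CO)@Ro.from_euler('z',CY).as_matrix()
s,ds=viewer.read_camera('scene'); Qs=(cloud('scene',ds)-CO)@Ro.from_euler('z',CY).as_matrix()
for n,q in (('top',Q),('scene',Qs)):
 for yy in (-.09,-.06,-.035,.035,.06,.09):
  m=(abs(q[...,1]-yy)<.007)&(abs(q[...,0]-.03)<.03)&(q[...,2]<.2); print(n,yy,m.sum(),np.median(q[m][:,2]).round(3) if m.any() else None)
for c in ('top','scene'): print([(np.array(r['at']),(np.array(r['at'])-CO)@Ro.from_euler('z',CY).as_matrix(),r['score']) for r in tip_of(c,'lid_edge')[:1]])
m=(Qs[...,2]>.14)&(abs(Qs[...,1])<.09)&(Qs[...,0]<-.06)&(Qs[...,0]>-.16)&(Qs[...,2]<.29)
for z in (.15,.18,.21,.24): 
  k=m&(abs(Qs[...,2]-z)<.005); print('lid inner',z,k.sum(),np.median(Qs[k][:,0]) if k.any() else None)
s=env.sense();print(s['t'],s['joint_positions'],s['wrist_force'])
```

```text
top -0.09 83 0.095
top -0.06 80 0.095
top -0.035 78 0.095
top 0.035 6 0.007
top 0.06 0 None
top 0.09 0 None
scene -0.09 86 0.094
scene -0.06 78 0.094
scene -0.035 76 0.094
scene 0.035 75 0.094
scene 0.06 71 0.094
scene 0.09 145 0.057
[(array([0.488, 0.017, 0.242]), array([-0.109,  0.001,  0.242]), 0.52)]
[(array([0.485, 0.016, 0.246]), array([-0.112, -0.   ,  0.246]), 0.76)]
lid inner 0.15 167 -0.08837954415966492
lid inner 0.18 176 -0.09369243342508266
lid inner 0.21 178 -0.09907807089769739
lid inner 0.24 190 -0.10485936097963873
32.1083 [ 0.211 -0.001 -0.331  1.822 -0.001  1.321 -1.855] [ 0.438  0.421 -0.012]
```

View pics/t6.png

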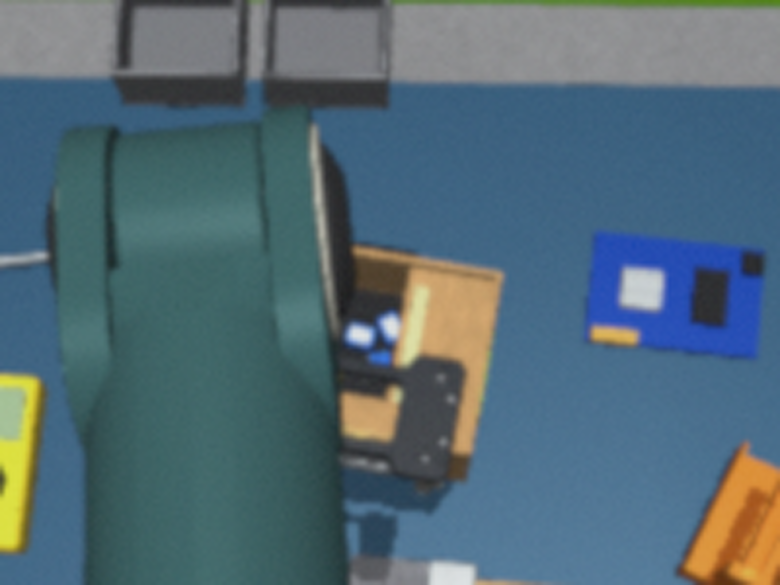

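Both flaps are flat at 94 mm in the depth data, the relays show at (360,333) in the carton, and the lid leans back at about 1.75 rad. Closing the lid now.

Run:
```python
from h import *
env.movel(C(-.15,0,.22),RL,.25)
env.movel(C(-.092,0,.22),RL,.1); print(env.sense()['wrist_force'],env.sense()['t'])
for a in np.radians([80,65,50,36,24,14,8]):
    r=.125+.033*(1-a/(np.pi/2))
    x=-.08+r*np.cos(a)-.002*np.sin(a)-.01; z=.0975+r*np.sin(a)+.002*np.cos(a)
    env.movel(C(x,0,z),RL,.15); s=env.sense(); print(round(float(np.degrees(a))),s['t'],s['wrist_force'])
z=float((s['ee_pos'])[2])
while z>.0945:
    z-=.002; env.movel(C(.07,0,z),RL,.04); F=env.sense()['wrist_force']; print(round(z,4),env.sense()['ee_pos'][2].round(4),F)
    if F[2]>22: break
print(env.sense()['t'])
```

```text
[-0.372 -0.004  0.325] 33.6333
80 33.9333 [-0.036  0.967  0.479]
65 34.3167 [-0.413  0.214  0.217]
50 34.7083 [-1.021  0.613 -0.11 ]
36 35.0917 [-1.043  0.469  0.703]
24 35.45 [-1.648 -0.859  0.724]
14 35.775 [-0.625 -0.025  2.284]
8 36.0333 [-1.284  0.114  1.613]
0.1193 0.1198 [ 0.433 -0.152  1.046]
0.1173 0.1174 [1.174 0.923 1.588]
0.1153 0.1152 [ 0.968 -0.599  0.785]
0.1133 0.1131 [ 0.447 -0.125  0.743]
0.1113 0.1111 [-0.025 -0.894  1.413]
0.1093 0.1094 [ 0.777 -0.503  2.619]
0.1073 0.1081 [-2.077 -1.881  8.138]
0.1053 0.1061 [-0.675 -1.284  7.014]
0.1033 0.1027 [-0.327 -0.193  0.238]
0.1013 0.1006 [-0.301  0.105  0.892]
0.0993 0.0998 [-1.263  0.996  4.606]
0.0973 0.0997 [-6.126  0.043 14.698]
0.0953 0.0994 [-9.288 -0.276 23.765]
39.3583
```

The press force peaked at about 8 N, dropped as the catch snapped, then rose hard at 99.5 mm. Backing off and checking.

Run:
```python
from h import *
env.movel(C(.07,0,.12),RL,.15); env.movel(C(.07,0,.3),RL,.3)
env.goto_joints([1.295,0.468,-0.012,1.603,0.006,1.071,-0.056]); env.pause(.3)
p,d=pic('scene','s7'); q=(cloud('scene',d)-CO)@Ro.from_euler('z',CY).as_matrix()
for xx in (-.06,-.02,.03,.06,.08):
  m=(abs(q[...,0]-xx)<.006)&(abs(q[...,1])<.09)&(q[...,2]>.05); print(xx,m.sum(),np.median(q[m][:,2]))
for n in ('scoop','lid_edge','scoop_lip','scoop_grip'): print(n,[(np.array(r['at']),r['score']) for r in tip_of('scene',n)[:3]])
print(env.sense()['t'])
```

```text
-0.06 164 0.09967482079895562
-0.02 171 0.09990243674790777
0.03 185 0.09966778193250703
0.06 196 0.0998155424754088
0.08 247 0.09942536185659234
scoop [(array([ 0.434, -0.473, -0.002]), 0.79), (array([ 0.296, -0.398, -0.004]), 0.67), (array([ 0.461, -0.325, -0.003]), 0.61)]
lid_edge [(array([ 0.663, -0.012,  0.101]), 0.68)]
scoop_lip [(array([ 0.256, -0.374,  0.   ]), 0.95), (array([ 0.392, -0.489,  0.005]), 0.76), (array([ 0.593, -0.004, -0.004]), 0.43)]
scoop_grip [(array([ 0.434, -0.475,  0.063]), 0.96), (array([ 0.459, -0.331,  0.089]), 0.88), (array([ 0.296, -0.399,  0.068]), 0.68)]
43.825
```

View pics/s7.png

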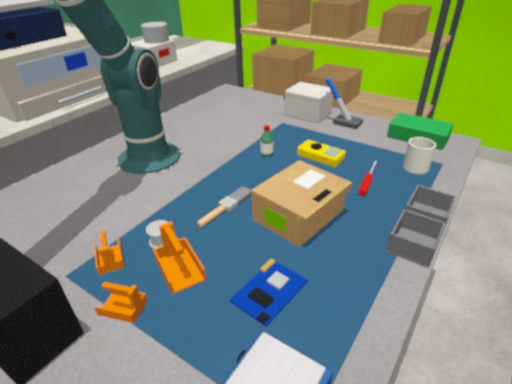

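The carton is shut flat at (300,200), with the lid level at 99.7 mm from hinge to edge. The scoop stands upright and empty at (180,265), and the other things haven't moved.

```bash
python3 -c "
from h import *
print(workorder.finish_job())"
```

```text
the job is handed in; nothing more can be done
None
```

The job is handed in at about 44 s of the 72 s: all five relays are in the carton, the scoop stands upright where it was, both flaps are folded flat, and the lid is snapped shut and lying level.

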